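Load the bead polisher and set its selector

TASK

Load the bead polisher: tip the plywood box over the steel stop bar so that it ends lying on its side on the steel landing and all four wooden beads end in the well. Then set the selector so that its pointer clicks home at the one large round stud on the dial. Leave the little jar standing where it is on the machine.

Things in the scene. Friction and masses are not known exactly. Their poses are not given: they have to be found in the camera images.
- polisher: Green desktop bead polisher, fixed, 285 (x) by 350 (y) mm. Origin on the table; x away from the robot, y left, z up. Own frame, mm: control panel in front, flat top z 70, x -155 to -10, y -170 to 180. Behind it a channel, x -2 to 122, between thin cheeks with tops at z 100; in it from left to right: platform, stop bar, landing, well
- platform (a point): centre of the platform's top, polisher frame (60, 128, 80) mm; y 75 to 180, open at its left end. The box of beads stands on it
- landing (a point): centre of the flat steel landing's top, polisher frame (60, 13, 70) mm; y -40 to 67. The tipped box comes to lie here, leaning on the stop bar
- stop_bar (a point): middle of the top left edge of the steel stop bar, polisher frame (60, 75, 88) mm; the bar is 8 mm thick (y 67 to 75) and stands 8 mm proud of the platform. The box tips over it towards the polisher's -y
- well (a point): centre of the well's floor, polisher frame (60, -100, 20) mm; the well is open above, 125 mm (x) by 120 mm (y, -160 to -40), with an end wall up to z 100
- box: open-topped plywood box, loose, 110 (x) by 75 (y) by 110 mm high, walls 4 mm, 150 to 310 g empty. Origin: centre of its underside; z out of its open top. It starts upright on the platform, within 8 mm of the stop bar. Pushed near the top of its left wall towards the polisher's -y it catches on the bar and tips; past about 65 degrees it falls onto its side, mouth to the well, and the beads roll out
- box_mid (a point): centre of the box, 55 mm above its underside; z axis as the box's
- bead0_center (a point): a dark wooden bead, a ball 29 mm in diameter, 12 g; this point is its centre. The four beads are all alike and start on the floor of the plywood box
- bead1_center (a point): a dark wooden bead, a ball 29 mm in diameter, 12 g; this point is its centre. The four beads are all alike and start on the floor of the plywood box
- bead2_center (a point): a dark wooden bead, a ball 29 mm in diameter, 12 g; this point is its centre. The four beads are all alike and start on the floor of the plywood box
- bead3_center (a point): a dark wooden bead, a ball 29 mm in diameter, 12 g; this point is its centre. The four beads are all alike and start on the floor of the plywood box
- selector (a joint): angle of the selector, rad, growing clockwise seen from above. Seven click stops at 0, 0.5, 1.0, 1.5, 2.0, 2.5, 3.0; it ends just past the first and last and between stops springs to the nearer one. About 0.1 N m takes it to the next stop. The pointer lies at 1.5 - value from the polisher's x axis (anticlockwise positive). It starts at 0 or 0.5, or springs there at once
- selector_grip (a point): on the selector's upright axis at the height to grip or push, polisher frame (-85, -95, 98) mm. The selector is a black disc 46 mm across (top at z 85) with a bar handle along the pointer line, 12 mm wide, up to z 114; the bar reaches 40 mm from the axis at its pointer end (white line on top), 18 mm at the other
- pointer (a point): point on the pointer's line, 54 mm from the selector's axis, just ahead of the bar's long end and 6 mm above the panel; lies over a mark when the selector points at it
- stud_top (a point): top centre of the large round stud, black, 15 mm in diameter and 2 mm high, flat on the dial plate 54 mm from the selector's axis. It marks the wanted stop, which is the one at 1.0, 1.5, 2.0 or 2.5 and differs from run to run; the other six stops have black dots 6 mm in diameter
- jar_mid (a point): middle of a small closed amber jar, 38 mm in diameter and 55 mm high, 27 mm above its underside, loose; it stands on the control panel left of the selector and must stay standing there
Things that resemble listed ones, but are neither listed nor needed, are in the scene too. What is shaped like the part that bears bead0_center but green is not meant.

How it is judged:
On the way, in this order (a step that is already met when the one before it is completed fails the run):
1. the box lies on its side on the landing and all four beads are in the well (x of bead0_center in the frame of polisher between -0.005 and 0.125 m and y of bead0_center in the frame of polisher between -0.165 and -0.04 m and z of bead0_center in the frame of polisher between 0 and 0.075 m and x of bead1_center in the frame of polisher between -0.005 and 0.125 m and y of bead1_center in the frame of polisher between -0.165 and -0.04 m and z of bead1_center in the frame of polisher between 0 and 0.075 m and x of bead2_center in the frame of polisher between -0.005 and 0.125 m and y of bead2_center in the frame of polisher between -0.165 and -0.04 m and z of bead2_center in the frame of polisher between 0 and 0.075 m and x of bead3_center in the frame of polisher between -0.005 and 0.125 m and y of bead3_center in the frame of polisher between -0.165 and -0.04 m and z of bead3_center in the frame of polisher between 0 and 0.075 m and angle between box_mid's own z axis and vertical between 1.3 and 2.1 rad and z of box_mid in the frame of polisher between 0.08 and 0.16 m and y of box_mid in the frame of polisher between -0.06 and 0.12 m), for 0.2 s.
2. the pointer stands at the large stud (horizontal distance between pointer and stud_top below 0.008 m and velocity of joint selector between -0.1 and 0.1 rad/s), for 0.3 s.
At the end, for the whole second after the job is handed in: All four beads lie in the well, the box lies still on its side (its open-top axis 75 to 120 degrees from upright) on the landing, and the selector is at rest with its pointer within 8 mm (0.15 rad) of the large stud's centre (all of step 1 and all of step 2 and linear speed of box below 0.02 m/s); the robot touches nothing.
It fails at once if the jar is knocked over or shifted by more than 40 mm (angle between jar_mid's own z axis and vertical above 0.6 rad or distance of jar_mid from where it was at the start of the episode above 0.04 m).
It also fails if it takes over 64 s, if anything falls off the work surface, if the arm or the gripper's body presses on something with over 40 N, if the wrist force passes 120 N, or if a joint passes its speed limit or range.

ROBOT

A 6-joint arm with a two-finger parallel gripper is mounted at the origin on the work surface. World frame = base frame: x ahead of the robot, y to its left, z up, the work surface at z = 0. Lengths are in m, angles in rad, forces in N, time in s.
With the tool pointing down it reaches from about 0.35 to 0.725 m from the base axis. Payload 6 kg.
Tool frame: the origin (TCP) lies midway between the tips of the shut fingers; the grasp point (between the pads) lies 19 mm behind it; z points along the fingers, y is the direction in which the jaws open and shut (so a half turn about z gives the same grasp; the last joint's range is limited). The gripper opens to 85 mm and grips with 20 to 120 N. Pads are 22 mm wide; open, the fingers measure 114 mm over their backs; the gripper's body (76 mm by 85 mm) begins 54 mm behind the grasp point. The pads swing forward as they close: fully open they stand 13 mm farther back than shut.
Start: joints at [0.334, 0.04, 0.085, 0, -1.615, -0.334], TCP at [0.6, 0, 0.231] pointing down, gripper open.
Joint ranges: [-2.56, 2.56], [-1.29, 2.01], [-1.08, 1.49], [-3.29, 1.98], [-2.81, -0.18], [-2.99, 2.99]. Speed limits (rad/s): [2.57, 2.57, 3.01, 3.14, 3.14, 3.14].

INTERFACE

Orientations are given as a unit quaternion [x, y, z, w].
In Python, from plant import * gives the robot as it stands.
- The arm moves only by the tool drive_tool, never from a script. Its argument "increments" is a list of rows, each an object with "offset": the shift along the tool's x, y, z normalised to -1 to 1, where 1 is 20 cm, a list of three; "dr": the turn, a rotation vector about the tool's x, y, z normalised to -1 to 1, where 1 is 0.12 rad, a list of three; "fingers": the opening, from 0 (shut) to 1 (fully open). A call has 1 to 20 rows; each row shifts and turns the commanded pose from where the row before left it, along the tool's axes as they then stand; what a row does not reach is not made up. A row lasts 1/10 s, in which the tool goes at most 50 mm and 8.59 degrees, less where a joint would pass 70% of its speed; a pose out of reach is approached as far as the arm can. A call with a number of a shift or a turn outside -1 to 1 is refused whole. A call with a gripper value outside its range is refused whole. The fingers move at their own pace and stop on an object; the grip force is fixed at half the most. Time passes only in rows, so rows that do not move let the fingers close. It gives the time, the measured TCP pose, the force and the opening at its end, in the units of the state.
- sense(): the state, without advancing time (a new reading comes with each control period).
- grab_frame(name): name is "scene" or "side" or "wrist"; returns a dict with "color" (384x512x3 uint8, blue, green, red), "z_map" (384x512 float32, m along the optical axis (not along the pixel's ray), 0 where there is no reading), "camera_matrix" (3x3 intrinsics, pixels), "distortion" ([k1, k2, p1, p2, k3] as OpenCV has them; the pictures are not rectified), "pose" (4x4, takes a point from camera to world coordinates); the wrist camera has in their place "T_tool_cam" (4x4, takes a point from camera to tool coordinates, whose origin is the TCP and whose axes are the flange's). Camera axes: x right, y up, looking along -z (the intrinsics and any distortion apply to the point x, -y, -z); pixel columns grow to the right and rows downward; lengths in m; the calibration is good to about 2 mm. A picture is of the moment at which its call begins: read the wrist's pose just before it.
- close_job(): hands the job in, once; it reports no verdict.
The state is a dict: "time": time; "joints": joint angles; "joint_vel": joint speeds; "tau": joint torques, N m; "tcp_pos": TCP position; "tcp_rot": TCP orientation; "wrist_force": force on the tool from outside, world axes, zero at the start; "wrist_torque": the same for the moment, N m; "grip_width": opening from 0.0 (shut) to 1.0 (fully open).
Only numpy, scipy, OpenCV 4.12 (cv2) and the standard library are available. Lean on these libraries where they do the work, as an engineer would, in place of code of your own. Each camera call takes 0.05 s, during which the arm holds its last target.

## Working session

There is one attempt and no reset: what is moved stays moved. The work goes in short steps, Python scripts to look and compute and a tool call to move; the robot and the scene stay as the last step left them, time stands still between calls to the robot, and variables do not carry over. Pictures are saved under pics/ and viewed, and the job is handed in when it is done.

Besides the shell and the picture viewer there is one more tool, called after "Request:" in YAML: its name, and indented under it one key for each argument. drive_tool: Moves the arm, as the interface text tells. Its arguments: {"type":"object","properties":{"increments":{"type":"array","items":{"type":"object","properties":{"offset":{"type":"array","items":{"type":"number","minimum":-1,"maximum":1}},"dr":{"type":"array","items":{"type":"number","minimum":-1,"maximum":1}},"fingers":{"type":"number"}}}}},"required":["increments"]}

```bash
ls; mkdir -p pics; python3 - <<'E'
from plant import *
import cv2,pickle
print(sense())
d={}
for n in ("scene","side","wrist"):
    f=grab_frame(n); d[n]=f; cv2.imwrite(f"pics/a_{n}.png",f["color"])
    print(n,f["camera_matrix"],f["distortion"],f.get("pose",f.get("T_tool_cam")))
pickle.dump(d,open("a.pkl","wb"))
E
```

```text
pics
{'time': 0.0, 'joints': array([ 3.33692740e-01,  4.08122687e-02,  8.37951761e-02, -4.66438728e-04,
       -1.61551267e+00, -3.33665402e-01]), 'joint_vel': array([ 0.00059823,  0.00034642, -0.00085532,  0.00040639,  0.00033698,
        0.00067092]), 'tau': array([-7.27207535e-04, -3.68200672e+01,  3.47413230e+01,  6.93227157e+00,
       -5.48646509e-03, -9.47124363e-06]), 'tcp_pos': array([5.99662746e-01, 7.59259693e-05, 2.30269467e-01]), 'tcp_rot': array([ 7.07123390e-01, -7.07089602e-01, -5.87959198e-04,  6.78079817e-04]), 'wrist_force': array([0.12143567, 0.15077222, 0.01756316]), 'wrist_torque': array([0.0311944 , 0.02869236, 0.01232123]), 'grip_width': 0.9978332615393873}
scene [[407.99234149   0.         258.67131707]
 [  0.         407.99234149 195.63879313]
 [  0.           0.           1.        ]] [0.02312975 0.         0.         0.         0.        ] [[-0.31350259 -0.73300505  0.60367186  1.07684887]
 [ 0.94957925 -0.24462206  0.19611043  0.12405   ]
 [ 0.00392152  0.6347154   0.77273604  0.70209896]
 [ 0.          0.          0.          1.        ]]
side [[482.64723179   0.         255.88630947]
 [  0.         482.64723179 190.0605887 ]
 [  0.           0.           1.        ]] [-0.19751437  0.          0.          0.          0.        ] [[ 0.93718783  0.27270797 -0.21750708  0.40597798]
 [-0.34882217  0.73011313 -0.58758651 -0.58994607]
 [-0.00143475  0.62655022  0.77937973  0.87890262]
 [ 0.          0.          0.          1.        ]]
wrist [[330.16061753   0.         255.43572364]
 [  0.         330.16061753 189.98667285]
 [  0.           0.           1.        ]] [-0.06543437  0.          0.          0.          0.        ] [[-5.13409903e-04  9.64656777e-01  2.63509088e-01  6.64324449e-02]
 [ 9.99999818e-01  4.11842263e-04  4.40680740e-04 -7.76394222e-04]
 [ 3.16581483e-04  2.63509267e-01 -9.64656813e-01 -1.43245319e-01]
 [ 0.00000000e+00  0.00000000e+00  0.00000000e+00  1.00000000e+00]]
```

View pics/a_scene.png

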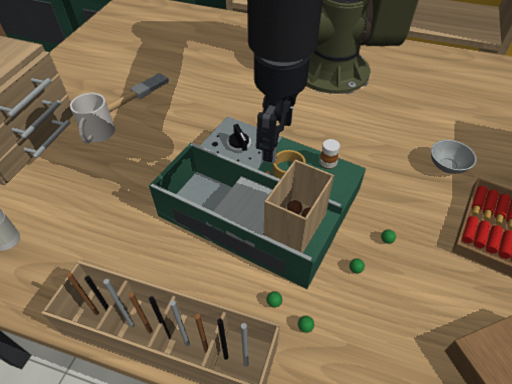

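View pics/a_side.png

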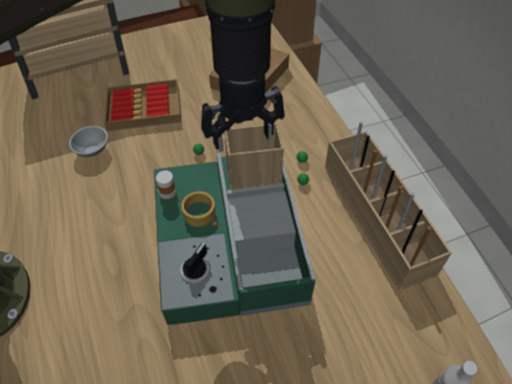

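View pics/a_wrist.png

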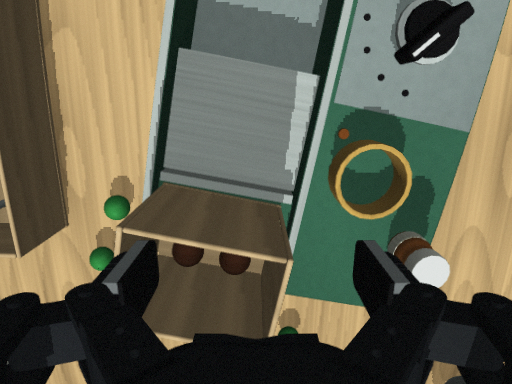

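The side view shows the whole machine: panel with selector near (193,265), ring at (197,208), jar at (166,185), box at (255,155). Measuring with depth.

```bash
cat > h.py <<'E'
import numpy as np,cv2,pickle
from scipy.spatial.transform import Rotation as R
def cloud(f,T=None):
    K=f["camera_matrix"];z=f["z_map"].astype(float);h,w=z.shape
    T=f["pose"] if T is None else T
    v,u=np.mgrid[:h,:w]
    p=cv2.undistortPoints(np.stack([u,v],-1).reshape(-1,1,2).astype(float),K,f["distortion"]).reshape(h,w,2)
    P=np.stack([p[...,0]*z,-p[...,1]*z,-z],-1)
    W=P@T[:3,:3].T+T[:3,3]; W[z==0]=np.nan
    return W
def ray(f,uv,h,T=None):
    T=f["pose"] if T is None else T
    p=cv2.undistortPoints(np.array(uv,float).reshape(-1,1,2),f["camera_matrix"],f["distortion"]).reshape(-1,2)
    d=np.c_[p[:,0],-p[:,1],-np.ones(len(p))]@T[:3,:3].T;o=T[:3,3]
    return o+d*((h-o[2])/d[:,2])[:,None]
def tool(s):
    T=np.eye(4);T[:3,:3]=R.from_quat(s["tcp_rot"]).as_matrix();T[:3,3]=s["tcp_pos"];return T
E
python3 - <<'E'
from h import *
d=pickle.load(open("a.pkl","rb"));f=d["side"];W=cloud(f);c=f["color"]
for a,b in((.06,.08),(.095,.105)):
    m=((W[...,2]>a)&(W[...,2]<b)).astype(np.uint8)
    n,l,s,ce=cv2.connectedComponentsWithStats(m)
    for i in np.argsort(-s[1:,4])[:5]+1:
        P=W[l==i]; print(s[i],P.mean(0),np.percentile(P,[1,99],0).round(3).tolist(),np.median(P[:,2]))
    cv2.imwrite(f"pics/m{a}.png",m*255)
cv2.imwrite("pics/side_z.png",cv2.resize(c[150:330,140:320],None,fx=3.3,fy=3.3,interpolation=cv2.INTER_CUBIC))
m=((W[...,2]>.064)&(W[...,2]<.076)).astype(np.uint8)
n,l,s,ce=cv2.connectedComponentsWithStats(m)
# panel component: contains pixel (170,300)
P=W[l==l[300,175]]; print(cv2.minAreaRect((P[:,:2]*1000).astype(np.float32)))
print(cv2.boxPoints(cv2.minAreaRect((P[:,:2]*1000).astype(np.float32))))
E
```

```text
[ 154  162  161  152 8780] [ 0.47272381 -0.06606421  0.0720896 ] [[0.381, -0.232, 0.062], [0.611, 0.141, 0.079]] 0.07220573408907621
[ 227  189   81   89 2944] [ 0.6173716  -0.05173941  0.07166532] [[0.552, -0.18, 0.061], [0.681, 0.015, 0.079]] 0.07179992125456863
[327 146 123 132 832] [ 0.84155714 -0.14850632  0.07028341] [[0.829, -0.279, 0.06], [0.927, 0.073, 0.08]] 0.07054455579862906
[ 24  52 103  33 302] [0.30151661 0.62237157 0.07428536] [[0.154, 0.617, 0.06], [0.451, 0.629, 0.08]] 0.07539489911479985
[186 199  26  17 300] [0.50141754 0.01571279 0.07274466] [[0.477, -0.003, 0.069], [0.525, 0.033, 0.079]] 0.07240215761052488
[ 216  151  100  144 1433] [ 0.59761766 -0.12876627  0.10191609] [[0.517, -0.237, 0.096], [0.696, 0.116, 0.105]] 0.10229127083760226
[182 192  32  28 281] [4.98004968e-01 3.35536811e-04 1.00434049e-01] [[0.467, -0.031, 0.095], [0.53, 0.034, 0.105]] 0.10066942031970383
[230 178  52   9 151] [0.63090442 0.0177974  0.09996356] [[0.578, 0.006, 0.095], [0.684, 0.029, 0.105]] 0.10035757879275065
[444 365  17  19  96] [ 0.7877973  -0.48548569  0.09997608] [[0.776, -0.502, 0.095], [0.811, -0.474, 0.105]] 0.10007154351457898
[158 182  18  12  84] [0.45013966 0.06482921 0.09968143] [[0.433, 0.057, 0.095], [0.468, 0.078, 0.105]] 0.09961202768705046
((543.018310546875, -41.23762512207031), (352.1971130371094, 286.5789489746094), 79.01934814453125)
[[ 368.80942  -186.81866 ]
 [ 650.1416   -241.40552 ]
 [ 717.2272    104.343414]
 [ 435.89502   158.93027 ]]
```

View pics/side_z.png

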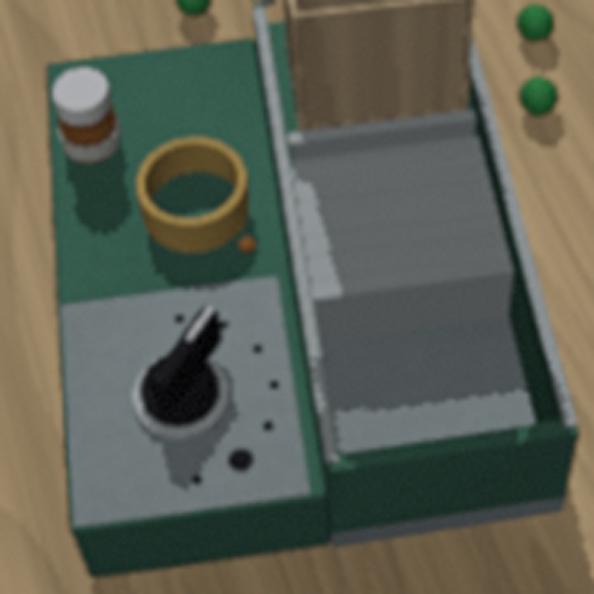

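View pics/m0.06.png

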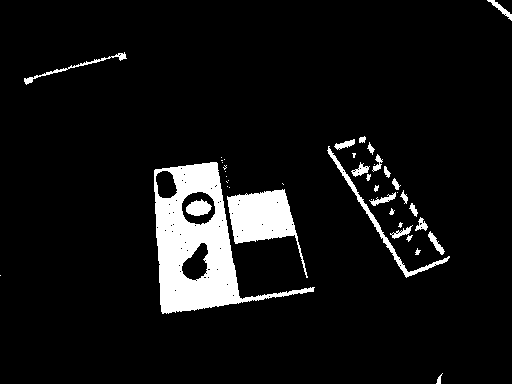

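Polisher found as a 352×287 mm rectangle (nominal 350×285), yaw about -11°. Large stud seems to be the sixth mark (2.5). Verifying in polisher frame and locating box, jar, ring, pointer.

```bash
cat >> h.py <<'E'
yaw=np.arctan2(-67.09,345.75)
c,s_=np.cos(yaw),np.sin(yaw)
PX=np.array([c,s_]);PY=np.array([-s_,c])
O=np.array([.5430,-.0412])+.0125*PX-.005*PY
def topol(W): W=np.asarray(W);q=W[...,:2]-O; return np.stack([q@PX,q@PY,W[...,2]],-1)*1000
def toworld(p): p=np.asarray(p,float)/1000; return np.r_[O+p[0]*PX+p[1]*PY,p[2]]
E
python3 - <<'E'
from h import *
print(yaw,O)
d=pickle.load(open("a.pkl","rb"));f=d["side"];k=3.3
for n,u,v,h in [("d0",178,318,.072),("d1",222,322,.072),("d2",257,349,.072),("d3",273,384,.072),("d4",268,425,.072),("stud",240,459,.074),("d6",196,479,.072),("tip",210,312,.114)]:
    p=topol(ray(f,[[u/k+140,v/k+150]],h))[0]; q=p[:2]-[-85,-95]
    print(n,p.round(1),"r",np.hypot(*q).round(1),"val",(1.5-np.arctan2(q[1],q[0])).round(3))
s={'tcp_pos':[.59966,0.0001,.23027],'tcp_rot':[.70712,-.70709,-.000588,.000678]}
g=d["wrist"];T=tool(s)@g["T_tool_cam"]
for nm,W in(("side",topol(cloud(f))),("scene",topol(cloud(d["scene"]))),("wrist",topol(cloud(g,T)))):
    W=W.reshape(-1,3)
    m=(np.abs(W[:,2]-190)<5)&(W[:,0]>-10)&(W[:,0]<130)&(W[:,1]>60)&(W[:,1]<190)
    P=W[m]; print(nm,m.sum())
    if m.sum()>20: print(np.percentile(P,[2,50,98],0).round(1).tolist(),cv2.minAreaRect(P[:,:2].astype(np.float32)))
    m=(W[:,2]>115)&(W[:,2]<135)&(W[:,0]<-10)&(W[:,0]>-160)&(W[:,1]>60)&(W[:,1]<180)
    if m.sum()>5: print(" jar",np.percentile(W[m],[2,98],0).round(1).tolist())
    m=(W[:,2]>85)&(W[:,2]<150)&(W[:,0]<-15)&(W[:,0]>-160)&(W[:,1]>-40)&(W[:,1]<75)
    if m.sum()>5: print(" ring",np.percentile(W[m],[2,98],0).round(1).tolist())
E
```

```text
-0.19166014519138308 [ 0.55431867 -0.04848956]
d0 [-81.2 -40.1  72. ] r 55.0 val -0.001
d1 [-55.4 -47.1  72. ] r 56.3 val 0.483
d2 [-37. -69.  72.] r 54.6 val 1.005
d3 [-30.6 -94.   72. ] r 54.4 val 1.482
d4 [ -36.8 -120.3   72. ] r 54.4 val 1.983
stud [ -55.  -140.4   74. ] r 54.4 val 2.487
d6 [ -80.9 -148.    72. ] r 53.1 val 2.994
tip [-60.8 -66.  114. ] r 37.8 val 0.626
side 441
[[7.6, 77.4, 185.2], [59.1, 95.1, 190.3], [116.6, 153.5, 194.0]] ((62.30659103393555, 117.03337097167969), (79.59362030029297, 110.23194885253906), 89.45881652832031)
 jar [[-142.0, 84.2, 115.7], [-109.3, 117.9, 128.9]]
 ring [[-94.5, 6.2, 85.4], [-33.2, 70.0, 104.4]]
scene 549
[[8.9, 78.0, 185.3], [70.7, 116.4, 188.7], [118.1, 152.6, 190.6]] ((62.956085205078125, 115.08454895019531), (75.19400787353516, 110.99051666259766), 89.3422622680664)
 jar [[-141.0, 85.5, 115.6], [-109.5, 117.2, 126.0]]
 ring [[-95.5, 7.8, 85.5], [-30.7, 63.1, 100.8]]
wrist 2789
[[8.4, 77.9, 185.3], [63.0, 81.2, 189.9], [116.1, 151.7, 191.5]] ((62.855613708496094, 115.84196472167969), (76.49897003173828, 110.09256744384766), 89.53329467773438)
 jar [[-140.7, 85.1, 115.9], [-108.7, 111.7, 126.7]]
 ring [[-95.4, 6.1, 85.6], [-31.1, 69.4, 101.6]]
```

Marks check out (radius ~54 mm, angles match the 0.5 steps): stud is at 2.5, pointer at 0.5. Box occupies x 8..118, y 78..153, top z 190. Moving to behind the box.

Request:
drive_tool:
  increments:
    - {"dr": [0, 0, 0.8], "fingers": 0}
    - {"dr": [0, 0, 0.8], "fingers": 0}
    - {"offset": [-0.134, -0.027, 0], "fingers": 0}
    - {"offset": [-0.134, -0.027, 0], "fingers": 0}
    - {"offset": [-0.134, -0.027, 0], "fingers": 0}
    - {"offset": [-0.134, -0.027, 0], "fingers": 0}
    - {"offset": [-0.134, -0.027, 0], "fingers": 0}
    - {"fingers": 0}
    - {"fingers": 0}
    - {"offset": [0, 0, 0.13], "fingers": 0}
    - {"offset": [0, 0, 0.13], "fingers": 0}
    - {"fingers": 0}
    - {"fingers": 0}
    - {"fingers": 0}

```text
schema error: expected keys offset, dr, fingers
```

```bash
python3 - <<'E'
from plant import *
from h import *
s=sense();print(topol(s["tcp_pos"]),s["time"],s["wrist_force"],s["grip_width"]);print(tool(s)[:3,:3].T@np.r_[PX,0])
E
```

```text
[ 35.35806206  56.30288142 230.51022374] 0.15 [ 0.69178456 -0.27085535 -0.06214512] 1.000180075722013
[ 0.19048917 -0.98168841 -0.00132261]
```

Request:
drive_tool:
  increments:
    - {"offset": [0, 0, 0], "dr": [0, 0, 0.8], "fingers": 0}
    - {"offset": [0, 0, 0], "dr": [0, 0, 0.8], "fingers": 0}
    - {"offset": [-0.134, -0.027, 0], "dr": [0, 0, 0], "fingers": 0}
    - {"offset": [-0.134, -0.027, 0], "dr": [0, 0, 0], "fingers": 0}
    - {"offset": [-0.134, -0.027, 0], "dr": [0, 0, 0], "fingers": 0}
    - {"offset": [-0.134, -0.027, 0], "dr": [0, 0, 0], "fingers": 0}
    - {"offset": [-0.134, -0.027, 0], "dr": [0, 0, 0], "fingers": 0}
    - {"offset": [0, 0, 0], "dr": [0, 0, 0], "fingers": 0}
    - {"offset": [0, 0, 0], "dr": [0, 0, 0], "fingers": 0}
    - {"offset": [0, 0, 0.13], "dr": [0, 0, 0], "fingers": 0}
    - {"offset": [0, 0, 0.13], "dr": [0, 0, 0], "fingers": 0}
    - {"offset": [0, 0, 0], "dr": [0, 0, 0], "fingers": 0}
    - {"offset": [0, 0, 0], "dr": [0, 0, 0], "fingers": 0}

```text
time: 1.45
tcp_pos: [0.652, 0.1255, 0.1799]
tcp_rot: [-0.636, 0.772, -0.0, -0.0]
wrist_force: [-0.0, -0.1, 1.0]
grip_width: 0.0
```

```bash
python3 - <<'E'
from plant import *
from h import *
s=sense();print(topol(s["tcp_pos"]),s["time"],s["wrist_force"],s["grip_width"]);print(tool(s)[:3,:3].T@np.r_[PX,0])
E
```

```text
[ 62.72259887 189.37016774 179.92770035] 1.45 [-0.03889218 -0.13113103  1.01825671] 0.00033599941116780295
[-9.82986463e-04 -9.99999510e-01  1.16668604e-04]
```

Request:
drive_tool:
  increments:
    - {"offset": [0.05, 0, 0], "dr": [0, 0, 0], "fingers": 0}
    - {"offset": [0.05, 0, 0], "dr": [0, 0, 0], "fingers": 0}
    - {"offset": [0.04, 0, 0], "dr": [0, 0, 0], "fingers": 0}
    - {"offset": [0.04, 0, 0], "dr": [0, 0, 0], "fingers": 0}
    - {"offset": [0.04, 0, -0.015], "dr": [0, 0, 0], "fingers": 0}
    - {"offset": [0.04, 0, -0.015], "dr": [0, 0, 0], "fingers": 0}
    - {"offset": [0.04, 0, -0.015], "dr": [0, 0, 0], "fingers": 0}
    - {"offset": [0.04, 0, -0.015], "dr": [0, 0, 0], "fingers": 0}

```text
time: 2.25
tcp_pos: [0.6389, 0.0589, 0.1916]
tcp_rot: [-0.636, 0.772, -0.0, -0.0]
wrist_force: [-0.1, 1.3, -0.5]
grip_width: -0.001
```

```bash
python3 - <<'E'
from plant import *
from h import *
s=sense();print(topol(s["tcp_pos"]),s["time"],s["wrist_force"])
a=grab_frame("side")["color"];b=grab_frame("scene")["color"]
cv2.imwrite("pics/b.png",np.hstack([a[80:330,130:330],b[80:330,130:380]]).repeat(1,0))
E
```

```text
[ 62.57511634 121.56298626 191.60997164] 2.25 [-0.11309095  1.25073376 -0.51030642]
```

View pics/b.png

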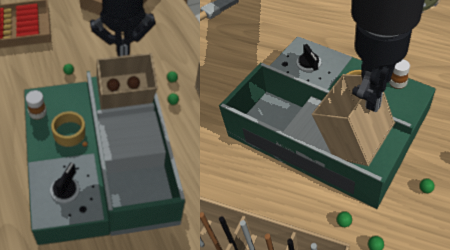

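The box is tipping cleanly (~25°, beads visible at (115,83) and (134,83)). Continuing.

Request:
drive_tool:
  increments:
    - {"offset": [0.04, 0, -0.01], "dr": [0, 0, 0], "fingers": 0}
    - {"offset": [0.04, 0, 0], "dr": [0, 0, 0], "fingers": 0}
    - {"offset": [0.04, 0, 0], "dr": [0, 0, 0], "fingers": 0}
    - {"offset": [0.04, 0, 0], "dr": [0, 0, 0], "fingers": 0}
    - {"offset": [0.04, 0, 0], "dr": [0, 0, 0], "fingers": 0}
    - {"offset": [0.04, 0, 0], "dr": [0, 0, 0], "fingers": 0}
    - {"offset": [0.04, 0, 0], "dr": [0, 0, 0], "fingers": 0}
    - {"offset": [0.04, 0, 0], "dr": [0, 0, 0], "fingers": 0}
    - {"offset": [0.04, 0, 0], "dr": [0, 0, 0], "fingers": 0}
    - {"offset": [0.04, 0, 0], "dr": [0, 0, 0], "fingers": 0}
    - {"offset": [0.04, 0, 0], "dr": [0, 0, 0], "fingers": 0}
    - {"offset": [0.04, 0, 0], "dr": [0, 0, 0], "fingers": 0}
    - {"offset": [0.04, 0, 0], "dr": [0, 0, 0], "fingers": 0}
    - {"offset": [0.04, 0, 0], "dr": [0, 0, 0], "fingers": 0}

```text
time: 3.75
tcp_pos: [0.6176, -0.0509, 0.1933]
tcp_rot: [-0.636, 0.772, -0.0, -0.0]
wrist_force: [-0.1, 0.9, -0.2]
grip_width: -0.0
```

```bash
python3 - <<'E'
from plant import *
from h import *
s=sense();print(topol(s["tcp_pos"]),s["time"],s["wrist_force"])
a=grab_frame("side")["color"];b=grab_frame("scene")["color"]
cv2.imwrite("pics/c.png",np.hstack([a[80:330,130:330],b[80:330,130:380]]).repeat(1,0))
E
```

```text
[ 62.57287485   9.65027966 193.28822551] 3.75 [-0.08083474  0.92347029 -0.17250144]
```

View pics/c.png

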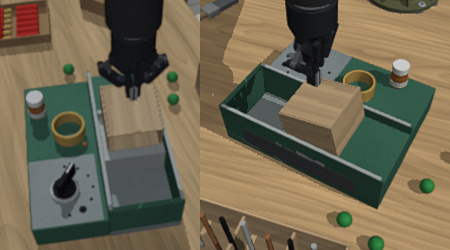

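Request:
drive_tool:
  increments:
    - {"offset": [0.04, 0, 0], "dr": [0, 0, 0], "fingers": 0}
    - {"offset": [0.04, 0, 0], "dr": [0, 0, 0], "fingers": 0}
    - {"offset": [0.04, 0, 0], "dr": [0, 0, 0], "fingers": 0}
    - {"offset": [0.04, 0, 0], "dr": [0, 0, 0], "fingers": 0}
    - {"offset": [0, 0, 0], "dr": [0, 0, 0], "fingers": 0}
    - {"offset": [0, 0, 0], "dr": [0, 0, 0], "fingers": 0}
    - {"offset": [0, 0, 0], "dr": [0, 0, 0], "fingers": 0}
    - {"offset": [0, 0, 0], "dr": [0, 0, 0], "fingers": 0}

```text
time: 4.65
tcp_pos: [0.6117, -0.0814, 0.1932]
tcp_rot: [-0.636, 0.772, 0.0, -0.0]
wrist_force: [-0.5, 0.2, 0.0]
grip_width: 0.001
```

```bash
cat > box.py <<'E'
from plant import *
from h import *
import sys
s=sense();print(topol(s["tcp_pos"]),s["time"],s["wrist_force"])
f=grab_frame("side");g=grab_frame("scene");a=f["color"];b=g["color"]
pickle.dump((f,g),open("last.pkl","wb"))
cv2.imwrite(sys.argv[1],cv2.resize(np.hstack([a[130:330,140:330],b[100:300,130:380]]),None,fx=1.8,fy=1.8))
for F in(f,g):
    W=topol(cloud(F)).reshape(-1,3);W=W[(W[:,0]>20)&(W[:,0]<100)]
    for y in range(-50,120,20):
        m=np.abs(W[:,1]-y)<10
        print(y,np.percentile(W[m,2],[10,50,90]).round(),end=" | ")
    print()
E
python3 box.py pics/d.png
```

```text
[ 62.56361687 -21.40746997 193.23599721] 4.65 [-0.51622548  0.24420633  0.03056087]
-50 [330. 451. 570.] | -30 [ 47. 233. 340.] | -10 [ 76. 149. 252.] | 10 [ 80. 152. 156.] | 30 [156. 158. 161.] | 50 [160. 162. 164.] | 70 [165. 166. 168.] | Traceback (most recent call last):
  File "box.py", line 12, in <module>
    print(y,np.percentile(W[m,2],[10,50,90]).round(),end=" | ")
            ~~~~~~~~~~~~~^^^^^^^^^^^^^^^^^^^
    return _quantile_unchecked(
        a, q, axis, out, overwrite_input, method, keepdims, weights)
    return _ureduce(a,
                    func=_quantile_ureduce_func,
    ...<5 lines>...
                    overwrite_input=overwrite_input,
                    method=method)
    r = func(a, **kwargs)
    result = _quantile(arr,
                       quantiles=q,
    ...<2 lines>...
                       out=out,
                       weights=wgt)
    slices_having_nans = np.isnan(arr[-1, ...])
                                  ~~~^^^^^^^^^
IndexError: index -1 is out of bounds for axis 0 with size 0
```

View pics/d.png

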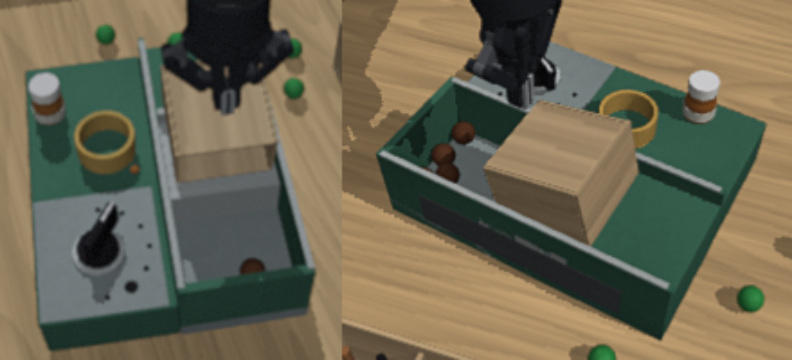

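Request:
drive_tool:
  increments:
    - {"offset": [0, 0, -0.15], "dr": [0, 0, 0], "fingers": 0.5}
    - {"offset": [0, 0, -0.2], "dr": [0, 0, 0], "fingers": 0.5}
    - {"offset": [0.1, 0.2, -0.15], "dr": [0, 0, 0], "fingers": 0.5}
    - {"offset": [0.1, 0.2, 0], "dr": [0, 0, 0], "fingers": 0.5}
    - {"offset": [0, 0.2, 0], "dr": [0, 0, 0], "fingers": 0.5}
    - {"offset": [0, 0, 0], "dr": [0, 0, 0], "fingers": 0.5}
    - {"offset": [0, 0, 0], "dr": [0, 0, 0], "fingers": 0.5}

```text
time: 5.45
tcp_pos: [0.4888, -0.0971, 0.2922]
tcp_rot: [-0.636, 0.771, -0.001, 0.001]
wrist_force: [0.1, -0.5, -0.0]
grip_width: 0.499
```

```bash
cat > look.py <<'E'
from plant import *
from h import *
import sys
s=sense();print(topol(s["tcp_pos"]),s["time"],s["wrist_force"],s["joints"].round(2))
w=grab_frame("wrist");f=grab_frame("side");g=grab_frame("scene");a=f["color"];b=g["color"]
w["T"]=tool(s)@w["T_tool_cam"]
pickle.dump((f,g,w),open("last.pkl","wb"))
cv2.imwrite(sys.argv[1],cv2.resize(np.hstack([a[130:330,140:330],b[100:300,130:380]]),None,fx=1.8,fy=1.8))
cv2.imwrite(sys.argv[1].replace(".png","_w.png"),w["color"])
E
python3 look.py pics/e.png
```

```text
[-55.0264666  -60.15380812 292.15703167] 5.45 [ 0.0708518  -0.46262754 -0.00646147] [ 0.21 -0.22 -0.04  0.   -1.74 -0.4 ]
```

View pics/e.png

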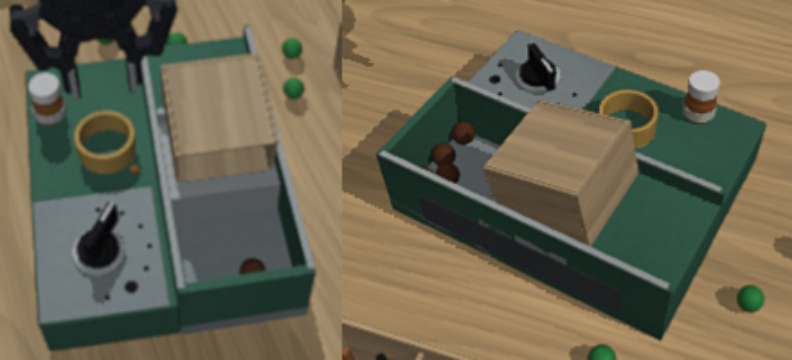

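View pics/e_w.png

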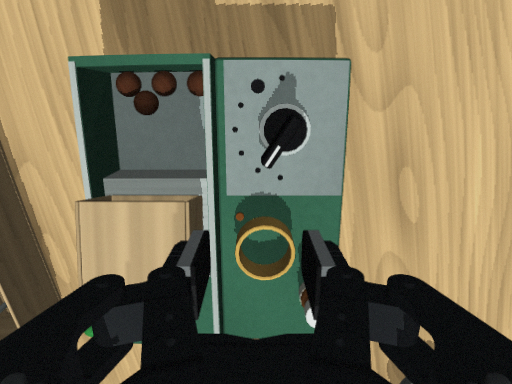

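All four beads are in the well (wrist image, (128,84), (163,83), (198,83), (146,103)), box on its side. Now rotating the gripper over the selector.

Request:
drive_tool:
  increments:
    - {"offset": [0.085, 0.07, 0], "dr": [0, 0, 0], "fingers": 0.6}
    - {"offset": [0.085, 0.07, 0], "dr": [0, 0, 0], "fingers": 0.6}
    - {"offset": [0, 0, 0], "dr": [0, 0, -1], "fingers": 0.6}
    - {"offset": [0, 0, 0], "dr": [0, 0, -1], "fingers": 0.6}
    - {"offset": [0, 0, 0], "dr": [0, 0, -1], "fingers": 0.6}
    - {"offset": [0, 0, 0], "dr": [0, 0, -1], "fingers": 0.6}
    - {"offset": [0, 0, 0], "dr": [0, 0, -1], "fingers": 0.6}
    - {"offset": [0, 0, 0], "dr": [0, 0, -1], "fingers": 0.6}
    - {"offset": [0, 0, 0], "dr": [0, 0, -1], "fingers": 0.6}
    - {"offset": [0, 0, 0], "dr": [0, 0, -1], "fingers": 0.6}
    - {"offset": [0, 0, 0], "dr": [0, 0, -1], "fingers": 0.6}
    - {"offset": [0, 0, 0], "dr": [0, 0, -1], "fingers": 0.6}
    - {"offset": [0, 0, 0], "dr": [0, 0, -1], "fingers": 0.6}
    - {"offset": [0, 0, 0], "dr": [0, 0, -1], "fingers": 0.6}
    - {"offset": [0, 0, 0], "dr": [0, 0, -1], "fingers": 0.6}
    - {"offset": [0, 0, 0], "dr": [0, 0, -1], "fingers": 0.6}

```text
time: 7.2
tcp_pos: [0.456, -0.1252, 0.2904]
tcp_rot: [0.999, -0.039, -0.001, 0.0]
wrist_force: [0.0, 0.3, 0.1]
grip_width: 0.598
```

Request:
drive_tool:
  increments:
    - {"offset": [0, 0, 0], "dr": [0, 0, -1], "fingers": 0.6}
    - {"offset": [0, 0, 0], "dr": [0, 0, -1], "fingers": 0.6}
    - {"offset": [0, 0, 0], "dr": [0, 0, -1], "fingers": 0.6}
    - {"offset": [0, 0, 0], "dr": [0, 0, -1], "fingers": 0.6}
    - {"offset": [0, 0, 0], "dr": [0, 0, -1], "fingers": 0.6}
    - {"offset": [0, 0, 0], "dr": [0, 0, -1], "fingers": 0.6}
    - {"offset": [0, 0, 0], "dr": [0, 0, -1], "fingers": 0.6}
    - {"offset": [0, 0, 0], "dr": [0, 0, -0.42], "fingers": 0.6}
    - {"offset": [0, 0, 0], "dr": [0, 0, 0], "fingers": 0.6}
    - {"offset": [0, 0, 0], "dr": [0, 0, 0], "fingers": 0.6}
    - {"offset": [0, 0, 0], "dr": [0, 0, 0], "fingers": 0.6}

```text
time: 8.3
tcp_pos: [0.4556, -0.1252, 0.2909]
tcp_rot: [0.92, 0.392, -0.0, -0.0]
wrist_force: [-0.1, 0.3, -1.1]
grip_width: 0.594
```

```bash
python3 look.py pics/f.png; python3 - <<'E'
from plant import *
from h import *
s=sense();T=tool(s)
y=T[:3,1]; print("jaw ang",np.arctan2(y[:2]@PY,y[:2]@PX)); tgt=toworld([-85,-95,90]); print((T[:3,:3].T@(tgt-T[:3,3])/0.2).round(3))
E
```

```text
[-82.32300707 -94.1489369  290.85492854] 8.3 [-0.12192086  0.29005851 -1.10123919] [ 0.16 -0.28 -0.1   0.   -1.75  2.22]
jaw ang -0.5720350616061581
[-0.01  -0.008  1.005]
```

View pics/f_w.png

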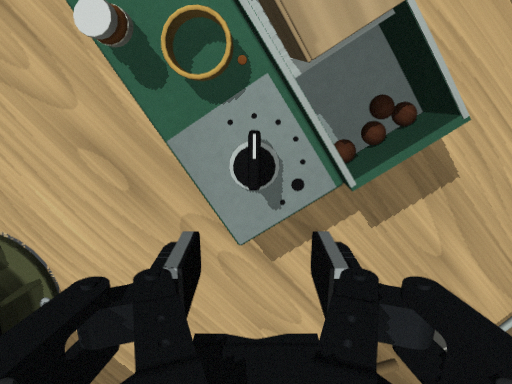

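Handle bar at (254,150) stands perpendicular to the jaws, centred between them. Descending and gripping.

Request:
drive_tool:
  increments:
    - {"offset": [-0.01, -0.008, 0.2], "dr": [0, 0, 0], "fingers": 0.6}
    - {"offset": [0, 0, 0.2], "dr": [0, 0, 0], "fingers": 0.6}
    - {"offset": [0, 0, 0.2], "dr": [0, 0, 0], "fingers": 0.6}
    - {"offset": [0, 0, 0.15], "dr": [0, 0, 0], "fingers": 0.6}
    - {"offset": [0, 0, 0.15], "dr": [0, 0, 0], "fingers": 0.6}
    - {"offset": [0, 0, 0.1], "dr": [0, 0, 0], "fingers": 0.6}
    - {"offset": [0, 0, 0], "dr": [0, 0, 0], "fingers": 0.6}
    - {"offset": [0, 0, 0], "dr": [0, 0, 0], "fingers": 0.6}
    - {"offset": [0, 0, 0], "dr": [0, 0, 0], "fingers": 0.1}
    - {"offset": [0, 0, 0], "dr": [0, 0, 0], "fingers": 0.1}
    - {"offset": [0, 0, 0], "dr": [0, 0, 0], "fingers": 0.1}
    - {"offset": [0, 0, 0], "dr": [0, 0, 0], "fingers": 0.1}
    - {"offset": [0, 0, 0], "dr": [0, 0, 0], "fingers": 0.1}

```text
time: 9.75
tcp_pos: [0.4531, -0.1254, 0.0924]
tcp_rot: [0.92, 0.393, 0.001, 0.0]
wrist_force: [-3.4, 2.7, 6.2]
grip_width: 0.127
```

```bash
python3 look.py pics/g.png
```

```text
[-84.71723052 -94.75410555  92.43292225] 9.75 [-3.38815798  2.68289568  6.19543569] [ 0.16 -0.29 -0.47 -0.   -1.39  2.22]
```

View pics/g.png

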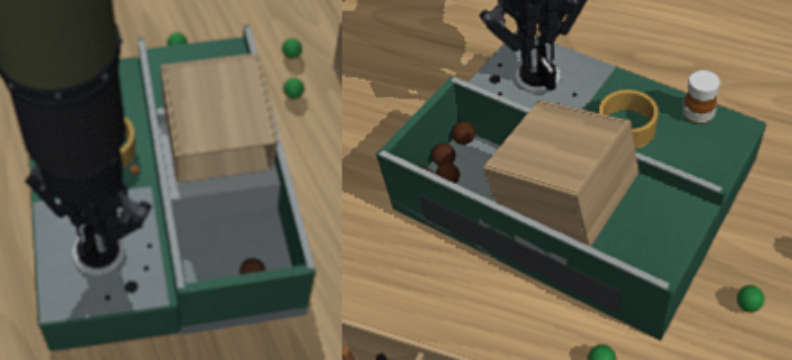

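Gripped (opening ≈ 11–12 mm). Turning clockwise 2.0 rad.

Request:
drive_tool:
  increments:
    - {"offset": [0, 0, 0], "dr": [0, 0, 0.5], "fingers": 0.1}
    - {"offset": [0, 0, 0], "dr": [0, 0, 1], "fingers": 0.1}
    - {"offset": [0, 0, 0], "dr": [0, 0, 1], "fingers": 0.1}
    - {"offset": [0, 0, 0], "dr": [0, 0, 1], "fingers": 0.1}
    - {"offset": [0, 0, 0], "dr": [0, 0, 1], "fingers": 0.1}
    - {"offset": [0, 0, 0], "dr": [0, 0, 1], "fingers": 0.1}
    - {"offset": [0, 0, 0], "dr": [0, 0, 1], "fingers": 0.1}
    - {"offset": [0, 0, 0], "dr": [0, 0, 1], "fingers": 0.1}
    - {"offset": [0, 0, 0], "dr": [0, 0, 1], "fingers": 0.1}
    - {"offset": [0, 0, 0], "dr": [0, 0, 1], "fingers": 0.1}
    - {"offset": [0, 0, 0], "dr": [0, 0, 1], "fingers": 0.1}
    - {"offset": [0, 0, 0], "dr": [0, 0, 1], "fingers": 0.1}
    - {"offset": [0, 0, 0], "dr": [0, 0, 1], "fingers": 0.1}
    - {"offset": [0, 0, 0], "dr": [0, 0, 1], "fingers": 0.1}
    - {"offset": [0, 0, 0], "dr": [0, 0, 1], "fingers": 0.1}
    - {"offset": [0, 0, 0], "dr": [0, 0, 1], "fingers": 0.1}
    - {"offset": [0, 0, 0], "dr": [0, 0, 1], "fingers": 0.1}
    - {"offset": [0, 0, 0], "dr": [0, 0, 0.17], "fingers": 0.1}
    - {"offset": [0, 0, 0], "dr": [0, 0, 0], "fingers": 0.1}
    - {"offset": [0, 0, 0], "dr": [0, 0, 0], "fingers": 0.1}

```text
time: 11.9
tcp_pos: [0.4525, -0.1279, 0.0925]
tcp_rot: [0.827, -0.562, 0.001, 0.002]
wrist_force: [-1.6, -8.1, 3.2]
grip_width: 0.127
```

```bash
python3 look.py pics/i.png; python3 - <<'E'
from plant import *
from h import *
s=sense();T=tool(s);y=T[:3,1]; print("jaw ang",np.arctan2(y[:2]@PY,y[:2]@PX),s["wrist_torque"])
E
```

```text
[-84.81499753 -97.30711576  92.47947365] 11.9 [-1.55777111 -8.11938371  3.20277145] [ 0.16 -0.29 -0.47  0.   -1.39  0.22]
jaw ang -2.5727577503927237 [-2.88239789  0.73358472  0.06847875]
```

View pics/i.png

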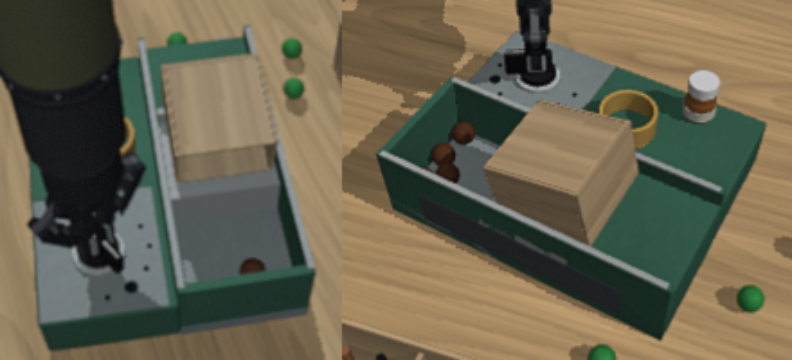

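Jaw turned by 2.0 rad. Release, lift, look.

Request:
drive_tool:
  increments:
    - {"offset": [0, 0, 0], "dr": [0, 0, 0], "fingers": 0.5}
    - {"offset": [0, 0, 0], "dr": [0, 0, 0], "fingers": 0.5}
    - {"offset": [0, 0, 0], "dr": [0, 0, 0], "fingers": 0.5}
    - {"offset": [0, 0, 0], "dr": [0, 0, 0], "fingers": 0.5}
    - {"offset": [0, 0, -0.1], "dr": [0, 0, 0], "fingers": 0.5}
    - {"offset": [0, 0, -0.2], "dr": [0, 0, 0], "fingers": 0.5}
    - {"offset": [0, 0, -0.2], "dr": [0, 0, 0], "fingers": 0.5}
    - {"offset": [0, 0, -0.2], "dr": [0, 0, 0], "fingers": 0.5}
    - {"offset": [0, 0, -0.2], "dr": [0, 0, 0], "fingers": 0.5}
    - {"offset": [0, 0, 0], "dr": [0, 0, 0], "fingers": 0.5}
    - {"offset": [0, 0, 0], "dr": [0, 0, 0], "fingers": 0.5}

```text
time: 13.15
tcp_pos: [0.4532, -0.1253, 0.2718]
tcp_rot: [0.827, -0.562, 0.001, -0.001]
wrist_force: [-0.0, -0.4, -2.1]
grip_width: 0.497
```

```bash
python3 look.py pics/j.png
```

```text
[-84.69035513 -94.64185228 271.78272473] 13.15 [-0.01610836 -0.37883094 -2.13876529] [ 0.16 -0.3  -0.15 -0.   -1.72  0.22]
```

View pics/j_w.png

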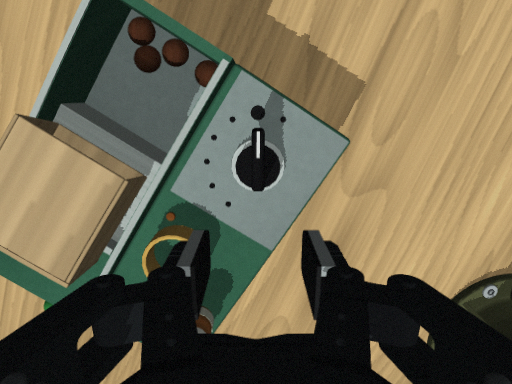

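View pics/j.png

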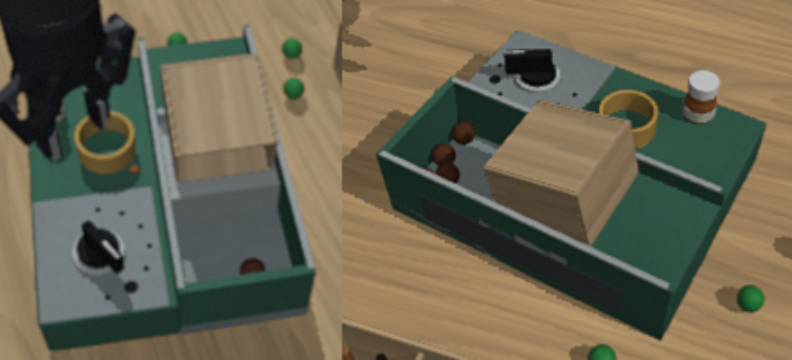

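The wrist image shows the white line (257,145) aimed at the stud (258,113); four beads in the well. One numeric check.

```bash
python3 - <<'E'
from h import *
f,g,w=pickle.load(open("last.pkl","rb"))
p=topol(ray(w,[[257,130],[258,160]],.114,w["T"]));q=p[0]-p[1];print("bar val",1.5-np.arctan2(q[1],q[0]))
print("stud",topol(ray(w,[[258,113]],.074,w["T"])),"beads",topol(ray(w,[[142,30],[147,58],[175,52],[206,73]],.0345,w["T"])).round())
W=topol(cloud(w,w["T"])).reshape(-1,3)
W=W[(W[:,2]>135)&(W[:,2]<175)&(W[:,0]>15)&(W[:,0]<105)&(W[:,1]>-15)&(W[:,1]<80)]
c,_,_,_=np.linalg.lstsq(np.c_[W[:,:2],np.ones(len(W))],W[:,2],rcond=None);print("box top slope deg",np.degrees(np.arctan(c[:2])),len(W),W.mean(0))
W=topol(cloud(g)).reshape(-1,3);m=(W[:,2]>115)&(W[:,2]<135)&(W[:,0]<-100)&(W[:,0]>-160)&(W[:,1]>60)&(W[:,1]<180);print("jar",np.percentile(W[m],[2,98],0).round(1).tolist())
E
```

```text
bar val 2.4665993421703987
stud [[ -56.55650194 -141.01205852   74.        ]] beads [[  96. -147.   34.]
 [  77. -125.   34.]
 [  54. -146.   34.]
 [  14. -146.   34.]]
box top slope deg [-0.01457945 11.59823273] 9400 [ 55.43212449  24.43276417 156.54456026]
jar [[-141.0, 85.6, 116.1], [-108.9, 117.4, 125.9]]
```

All agree: selector ≈2.5, beads inside the well, box tilted ≈102°, jar unmoved, gripper clear.

```bash
python3 -c "
from plant import *
print(close_job())"
```

```text
the job is handed in; nothing more can be done
None
```

The bead polisher is loaded and the selector is set at the large stud. I handed the job in at about 13 s of the 64 s allowed. The hand-in reports no verdict.

- **Box and beads:** I pushed the box over the stop bar with shut fingers. It lies on the landing at about 102° from upright, leaning on the bar. All four beads measure inside the well (x 14 to 96, y -147 to -125 mm).
- **Selector:** I gripped the handle and turned it 2.0 rad clockwise from 0.5. After release it read about 2.47 by eye from the image, so I take it to be at the 2.5 stop. The pointer lines up with the stud in the wrist picture.
- **Jar and clearance:** The jar reads within 0.5 mm of its starting position. The gripper ended about 0.16 m above the selector, touching nothing.

No check failed. The one disagreement was the first rough pointer reading, 0.63 against the stop at 0.5. The later wrist view showed the pointer at the 0.5 mark. My first move call was refused for missing fields and nothing moved.

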